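Catch the case lid and lower it shut

TASK

Close the open sample case without a slam: with the fingers, tip its leaning-back lid forward past upright, catch the falling lid on a finger under its inner face or lip, and let it down on that finger until it lies fully shut, then take the hand away. The lid must only be pushed and carried on a finger from below, never pinched between the fingers, and must not bang on the rim; be gentle with the case, and leave the vials inside and the things around where they stand.

Things in the scene. Friction and masses are not known exactly. Their poses are not given: they have to be found in the camera images.
- case: sample case: fixed grey plastic open-topped box, 130 mm deep (its x), 116 mm wide (its y), rim 90 mm above the worktop, walls 6 mm. Origin: centre of its underside, on the worktop. Its +x points from the front wall (lip side) to the back wall (hinge side), z up. It stands sideways to the robot: hinge to the robot's left, front to the right.
- lid (a joint): lid hinge, rad, about the case's y through hinge_line: 0 = shut, 1.57 = upright, 1.92 = end stop, leaning back, where its weight holds it at the start. Tipped forward past upright (under 2 N at the lip) nothing holds it: it falls shut in 1 to 2 s. Hinge damping 0.08 N m s/rad, hardly any dry friction; lid about 0.25 kg +-20 %. Uncaught, it strikes the rim at 1.9 rad/s or more.
- hinge_line (a point): middle of the hinge axis: 65 mm behind the case's centre (its +x), 93.5 mm above the worktop; fixed to the case
- lip_edge (a point): middle of the lid's free edge (lip), half-way through the inner plate, 160 mm from the hinge axis. Its x points to the hinge, y along the lip, z out of the lid's outer face. Shut, it lies 95 mm in front of the case's centre, 93.5 mm above the worktop and 30 mm out past the front wall, along the whole width: a finger under the lip can go down outside the box.
- lid_middle (a point): middle of the lid's outer face, 80 mm from the hinge axis, axes as lip_edge. The lid is an inner grey plate 156 x 124 x 6 mm (under face, rim and lip) with a white outer cover 136 x 108 x 7 mm on it, set back 8 mm from the side edges and 12 mm from the lip edge: 13 mm thick together.
- vial_a: small glass vial with white cap, 34 mm diameter, 58 mm high, standing loose inside the case; origin at the centre of its underside
- vial_b: second such vial inside the case; origin at the centre of its underside
- slide_box: bystander: flat carton, 65 x 100 x 18 mm, lying on the worktop on the lip side, towards the robot, of the case; origin at the centre of its underside
- red_cap: bystander: loose screw cap, 63 mm diameter, 24 mm high, lying on the lip side of the case; origin at the centre of its underside
- sample_bottle: bystander: white bottle, 54 mm diameter, 103 mm high, behind the case's hinge side; origin at the centre of its underside
- wide_bottle: bystander: wide-mouth bottle with a red cap, 78 mm diameter, 150 mm high, behind the case's hinge side, further away; origin at the centre of its underside
- pen: bystander: marker pen, 135 x 17 x 16 mm, lying at the far left; origin at the centre of its underside
Things that resemble listed ones, but are neither listed nor needed, are in the scene too. What is shaped like the vial_b but orange is not meant.

How it is judged:
On the way:
1. the falling lid has been caught: a finger bears on its inner plate while it is well open but past upright (0.3 to 1.45 rad), turning slower than 1.2 rad/s (value of joint lid between 0.3 and 1.45 rad and velocity of joint lid between -1.2 and 1.2 rad/s and contact force between the fingers and lid_c0 above 0.2 N), for 0.15 s.
At the end, for the whole second after the job is handed in: The lid lies shut and still (hinge angle under 0.03 rad), the vials stand upright in the case, and vials and bystanders are within 20 mm of where they were (value of joint lid below 0.03 rad and velocity of joint lid between -0.05 and 0.05 rad/s and angle between each of vial_a, vial_b's own z axis and vertical below 0.15 rad and distance of each of slide_box, red_cap, sample_bottle, wide_bottle, pen, vial_a, vial_b from where it was at the start of the episode below 0.02 m); the robot touches nothing.
It fails at once if the lid slams: it turns faster than 1.4 rad/s over its last 0.12 rad (lip less than 19 mm above shut) (value of joint lid below 0.12 rad and velocity of joint lid below -1.4 rad/s).
It fails at once if the lid is pinched: fingers press on its outer cover and its inner plate at the same time, over 1 N each (contact force between the fingers and lid_c1 above 1 N and contact force between the fingers and lid_c0 above 1 N).
It fails at once if the robot presses on the case or its lid with more than 20 N (contact force between any of the fingers, the arm and case above 20 N).
It fails at once if a vial or a bystander is lifted or carried, or shifted by more than 20 mm (distance of any of slide_box, red_cap, sample_bottle, wide_bottle, pen, vial_a, vial_b from where it was at the start of the episode above 0.02 m).
It also fails if it takes over 42 s, if anything falls off the work surface, if the arm or the gripper's body presses on something with over 40 N, if the wrist force passes 120 N, or if a joint passes its speed limit or range.

ROBOT

A 7-joint arm with a two-finger parallel gripper is mounted at the origin on a cart in front of the work surface, level with it; the furniture and walls round the work are solid. World frame = base frame: x ahead of the robot, y to its left, z up, the work surface at z = 0. Lengths are in m, angles in rad, forces in N, time in s.
With the tool pointing down it reaches from about 0.4 to 0.85 m from the base axis. Payload 10.4 kg.
Tool frame: the origin (TCP) lies midway between the tips of the shut fingers; the grasp point (between the pads) lies 19 mm behind it (manip.hold_point_z is the distance from the TCP to the grasp point, in m); z points along the fingers, y is the line along which they close (so a half turn about z gives the same grasp; the last joint's range is limited). The gripper opens to 85 mm and grips with 20 to 120 N. Pads are 22 mm wide; open, the fingers measure 114 mm over their backs; the gripper's body (76 mm by 85 mm) begins 54 mm behind the grasp point. The pads swing forward as they close: fully open they stand 13 mm farther back than shut.
Start: joints at [-1.294, 0.332, -0.065, 1.46, 0.022, 1.35, -0.088], TCP at [0.185, 0.597, 0.231] pointing down, gripper open.
Joint ranges: [-2.6, 2.6], [-0.5, 2.12], [-1.47, 1.34], [0.16, 2.42], [-1.27, 4.41], [0.06, 2.06], [-2.6, 2.6]. Speed limits (rad/s): [2.22, 2.22, 2.79, 2.79, 3.14, 3.14, 3.14].

INTERFACE

Orientations are given as a unit quaternion [x, y, z, w].
In Python, from workcell import manip, eyes, job gives the robot as it stands.
- The arm moves only by the shell command python3 -m crank 'ROWS' [FORCE]. ROWS is JSON, a list that holds one entry, the list of rows, each a list of 7 numbers: the finger opening in cm, from 0 to 8.54, then the shift along the world's x, y, z in cm, then the turn, a rotation vector about the world's x, y, z in degrees. In form: [[[hand, x, y, z, ax, ay, az], ...]]. A call has 1 to 20 rows; each row shifts and turns the commanded pose from where the row before left it; what a row does not reach is not made up. A row lasts 1/8 s, in which the tool goes at most 62.5 mm and 10.7 degrees, less where a joint would pass 70% of its speed; a pose out of reach is approached as far as the arm can. A call with a gripper value outside its range is refused whole. The fingers move at their own pace and stop on an object; FORCE is the grip in N (left out, the last holds). Time passes only in rows, so rows that do not move let the fingers close. It gives the time, the measured TCP pose, the force, the opening and the grip force at its end, in the units of the state.
- manip.get_obs(): the state, without advancing time (a new reading comes with each control period).
- eyes.camera(name): name is "side" or "top" or "wrist"; returns (picture, depth): 384x512x3 uint8, red, green, blue; 384x512 float32, m along the optical axis (not along the pixel's ray), 0 where there is no reading.
- eyes.camera_params(name): a dict with "fx", "fy", "cx", "cy" (pixels), "dist" ([k1, k2, p1, p2, k3] as OpenCV has them; the pictures are not rectified), "world_from_camera" (4x4, takes a point from camera to world coordinates); the wrist camera has in their place "hand_eye" (4x4, takes a point from camera to tool coordinates, whose origin is the TCP and whose axes are the flange's). Camera axes: x right, y down, z forward; pixel columns grow to the right and rows downward; lengths in m; the calibration is good to about 2 mm. A picture is of the moment at which its call begins: read the wrist's pose just before it. camera_params takes no time and is no camera call.
- job.hand_in(): hands the job in; it is judged then, once.
The state is a dict: "clock": time; "joint_pos": joint angles; "joint_velocities": joint speeds; "tau": joint torques, N m; "position": TCP position; "ee_rot": TCP orientation; "ft_force": force on the tool from outside, world axes, zero at the start; "torque": the same for the moment, N m; "grip_width": opening from 0.0 (shut) to 1.0 (fully open); "grasp_force": force on a finger pad.
Only numpy, scipy, OpenCV 4.12 (cv2) and the standard library are available. Lean on these libraries where they do the work, as an engineer would, in place of code of your own. Each camera call takes 0.05 s, during which the arm holds its last target. There are 200 camera calls.

## Working session

There is one attempt and no reset: what is moved stays moved. The work goes in short steps, Python scripts to look and compute and a shell command to move; the robot and the scene stay as the last step left them, time stands still between calls to the robot, and variables do not carry over. Pictures are saved under pics/ and viewed, at most 10 in all, crops included, and the job is handed in when it is done.

```bash
mkdir -p pics; python3 - <<'E'
from workcell import manip, eyes
import cv2, numpy as np
o=manip.get_obs();print(o['clock'],o['position'],o['ee_rot'],o['grip_width'],manip.hold_point_z)
for n in['side','top']:
    p,d=eyes.camera(n);cv2.imwrite(f'pics/{n}0.png',p[...,::-1]);np.save(f'pics/{n}0.npy',d);np.save(f'pics/{n}0c.npy',p)
    print(eyes.camera_params(n))
E
```

```text
0.0 [0.18446853 0.59675119 0.23049184] [ 1.49322455e-01  9.88788289e-01 -7.20152350e-04 -7.43792232e-05] 1.0052803124865533 0.0187
{'fx': 464.25515965457987, 'fy': 464.25515965457987, 'cx': 253.1989625999216, 'cy': 189.44844845798707, 'dist': array([-0.12872897,  0.        ,  0.        ,  0.        ,  0.        ]), 'world_from_camera': array([[ 0.95360665, -0.11005862,  0.2802168 ,  0.23221964],
       [-0.29991714, -0.42816036,  0.85248368, -0.8317565 ],
       [ 0.02615455, -0.89697593, -0.44130503,  0.5924247 ],
       [ 0.        ,  0.        ,  0.        ,  1.        ]])}
{'fx': 466.1300723748693, 'fy': 466.1300723748693, 'cx': 260.2764063890294, 'cy': 193.71373460798247, 'dist': array([0.00120962, 0.        , 0.        , 0.        , 0.        ]), 'world_from_camera': array([[ 0.08606105, -0.97493224,  0.20518436,  0.26374643],
       [-0.99628891, -0.08450146,  0.01636809,  0.13024968],
       [ 0.0013806 , -0.20583155, -0.97858646,  1.36660051],
       [ 0.        ,  0.        ,  0.        ,  1.        ]])}
```

View pics/side0.png

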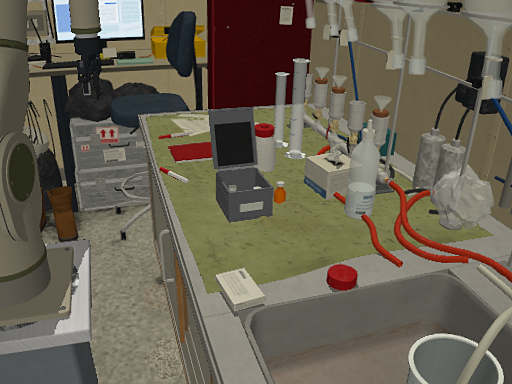

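View pics/top0.png

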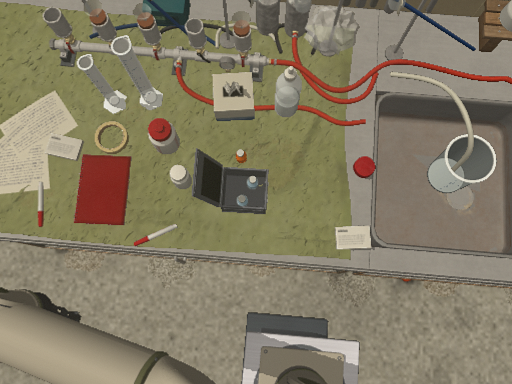

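Side view: the grey case is at about (244,195) with its dark lid leaning back at (233,137). The orange vial lookalike is at (280,192).
Top view: case (245,190), lid (209,178), vials (252,182) and (242,201), sample_bottle (179,175), wide_bottle (161,132), pen (156,234), slide_box (352,237), red_cap (364,167).
What could be confused:
- Case: the cream box at top (233,95) is not grey and has no lid.
- Pen: (41,205) is a second one.
- Vial: the orange one at (241,155).

I choose the grey lidded box, and will measure it and check it in one close crop.

```bash
cat > h.py <<'E'
import cv2, numpy as np
from workcell import eyes, manip
def cloud(n,d):
    c=eyes.camera_params(n);K=np.array([[c['fx'],0,c['cx']],[0,c['fy'],c['cy']],[0,0,1]])
    v,u=np.mgrid[:384,:512];uv=np.stack([u,v],-1).reshape(-1,1,2).astype(float)
    xy=cv2.undistortPoints(uv,K,c['dist'])[:,0]
    P=np.c_[xy,np.ones(len(xy))]*d.reshape(-1,1);T=c['world_from_camera']
    P=P@T[:3,:3].T+T[:3,3];P[d.ravel()==0]=np.nan
    return P.reshape(384,512,3)
E
python3 - <<'E'
from h import *
top=np.load('pics/top0c.npy');T=cloud('top',np.load('pics/top0.npy'));S=cloud('side',np.load('pics/side0.npy'));sd=np.load('pics/side0c.npy')
for n,(u,v) in dict(case=(245,190),va=(252,182),vb=(242,201),sb=(179,175),wb=(161,132),orange=(241,155),table=(300,190)).items(): print(n,T[v,u].round(3))
print('side lid',S[137,233].round(3))
m=np.zeros((384,512),bool);m[150:225,190:280]=1
r=m&(abs(T[...,2]-.09)<.008)&(top.max(2)<130)
P=T[r];q=P[:,:2];print('rim n',len(q),'z',np.median(P[:,2]))
rc=cv2.minAreaRect(q.astype(np.float32));print(rc,cv2.boxPoints(rc).round(3))
l=m&(T[...,2]>.12)&(np.arange(512)[None]>190);L=T[l]
l2=np.zeros_like(m);l2[105:170,205:260]=1;l2&=(S[...,2]>.11)&(sd.max(2)<120)
for nm,L in(('top',L),('side',S[l2])):
    L=L[np.isfinite(L).all(1)];c=np.median(L,0);U=np.linalg.svd(L-c,full_matrices=False)
    print(nm,len(L),c.round(3),'normal',U[2][2].round(3),'min',np.percentile(L,2,0).round(3),'max',np.percentile(L,98,0).round(3))
cr=np.hstack([cv2.resize(top[120:250,150:290],None,fx=2.8,fy=2.8),cv2.resize(sd[95:225,190:330],None,fx=2.8,fy=2.8)])
cv2.imwrite('pics/crop.png',cr[...,::-1])
E
```

```text
case [0.555 0.199 0.012]
va [0.566 0.178 0.075]
vb [0.51  0.202 0.071]
sb [0.563 0.382 0.102]
wb [0.669 0.438 0.144]
orange [0.648 0.218 0.059]
table [0.571 0.036 0.005]
side lid [0.54  0.289 0.174]
rim n 395 z 0.08980734808272306
((0.5456347465515137, 0.19848881661891937), (0.11746637523174286, 0.12986207008361816), 1.7897359132766724) [[0.485 0.262]
 [0.489 0.132]
 [0.606 0.135]
 [0.602 0.265]]
top 1207 [0.54  0.295 0.194] normal [ 0.023 -0.932  0.363] min [0.483 0.269 0.123] max [0.601 0.319 0.245]
side 2519 [0.54  0.291 0.178] normal [-0.194  0.915 -0.355] min [0.481 0.265 0.113] max [0.602 0.319 0.244]
```

View pics/crop.png

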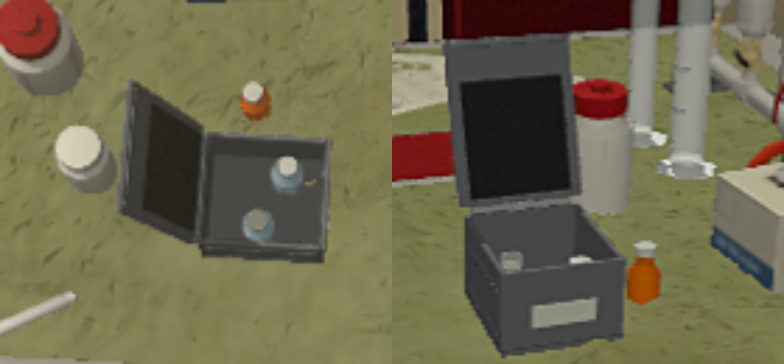

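The crop shows the open grey case with its two white-capped vials inside and the lid leaning back. The orange vial stands apart, outside the case. Case centre is (0.546, 0.198), the rim measures 117 x 130 mm at z 0.090, and its yaw is 1.8°, all matching the description. Next I stage the arm and test how far the tool can tilt.

```bash
python3 -m crank '[[[8.5,2,-3,2,0,0,6],[8.5,2,-3,2,0,0,6],[8.5,2,-3,2,0,0,5],[8.5,2,-3,2,0,-10,0],[8.5,2,-3,2,0,-10,0],[8.5,2,-3,2,0,-10,0],[8.5,0,0,0,0,-10,0],[8.5,0,0,0,0,-10,0],[8.5,0,0,0,0,0,0]]]' 20
cat >> h.py <<'E'
from scipy.spatial.transform import Rotation as R
def st():
    o=manip.get_obs();M=R.from_quat(o['ee_rot']).as_matrix()
    print(round(o['clock'],2),'p',o['position'].round(4),'d',M[:,2].round(3),'y',M[:,1].round(3),'q',np.round(o['joint_pos'],2),'F',np.round(o['ft_force'],1),'w',round(o['grip_width'],2))
E
python3 -c "from h import *;st()"
```

```text
clock: 1.23
position: [0.3027, 0.4172, 0.3493]
ee_rot: [-0.001, 0.906, -0.0, 0.423]
ft_force: [0.4, 0.3, 1.2]
grip_width: 0.996
grasp_force: 0.0
1.23 p [0.3027 0.4172 0.3493] d [ 0.766  0.001 -0.643] y [-0.002  1.    -0.002] q [-1.3  -0.11 -0.26  1.96  0.87  1.38 -0.2 ] F [0.4 0.3 1.2] w 1.0
```

```bash
python3 -m crank '[[[8.5,1.5,-1.5,-1,0,-10,0],[8.5,1.5,-1.5,-1,0,-10,0],[8.5,1.5,-1.5,-1,9.4,0,-3.4],[8.5,1.5,-1.5,-1,9.4,0,-3.4],[8.5,1.5,-1.5,-1,9.4,0,-3.4],[8.5,0,0,0,0,0,0]]]'
python3 -c "from h import *;st()"
```

```text
clock: 1.98
position: [0.3812, 0.34, 0.3009]
ee_rot: [0.215, 0.791, 0.147, 0.553]
ft_force: [0.5, -0.4, 0.3]
grip_width: 0.996
grasp_force: 0.0
1.98 p [0.3812 0.34   0.3009] d [ 0.939 -0.005 -0.344] y [0.177 0.864 0.471] q [-1.25 -0.11 -0.27  2.3   1.28  1.31 -1.1 ] F [ 0.5 -0.4  0.3] w 1.0
```

```bash
python3 -m crank '[[[8.5,0.6,-4.4,-4,9.4,0,-3.4],[8.5,0.6,-4.4,-4,9.4,0,-3.4],[8.5,0.6,-4.4,-4,9.4,0,-3.4],[8.5,0.6,-4.4,-4,9.4,0,-3.4],[8.5,0.6,-4.4,-4,9.4,0,-3.4],[8.5,0,0,0,0,0,0]]]'
python3 -c "from h import *;st()"
```

```text
clock: 2.72
position: [0.3916, 0.2945, 0.2872]
ee_rot: [0.353, 0.743, 0.265, 0.503]
ft_force: [0.2, -0.3, 0.8]
grip_width: 1.0
grasp_force: 0.0
2.73 p [0.3916 0.2945 0.2872] d [ 0.935  0.039 -0.353] y [0.258 0.61  0.749] q [-0.27 -0.37 -1.04  2.4   1.17  0.92 -1.41] F [ 0.2 -0.3  0.8] w 1.0
```

```bash
python3 -m crank '[[[8.5,0.6,-3,-3,0,0,0],[8.5,0.6,-3,-3,0,0,0],[8.5,0.6,-3,-3,0,0,0],[8.5,0.6,-3,-3,0,0,0],[8.5,0,0,0,0,0,0]]]'
python3 -c "from h import *;st()"
```

```text
clock: 3.35
position: [0.4378, 0.2676, 0.2243]
ee_rot: [0.375, 0.745, 0.238, 0.498]
ft_force: [0.2, 0.4, 0.6]
grip_width: 1.0
grasp_force: 0.0
3.35 p [0.4378 0.2676 0.2243] d [ 0.92  -0.019 -0.391] y [0.322 0.606 0.727] q [ 0.38 -0.5  -1.46  2.41  1.19  0.61 -1.52] F [0.2 0.4 0.6] w 1.0
```

```bash
cat > fit.py <<'E'
import numpy as np, itertools
from scipy.spatial.transform import Rotation as R
from scipy.optimize import least_squares
D=[([-1.294,.332,-.065,1.46,.022,1.35,-.088],[.18447,.59675,.23049],[.149322,.988788,-.00072,-.00007]),
([-1.3,-.11,-.26,1.96,.87,1.38,-.2],[.3027,.4172,.3493],[-.001,.906,0,.423]),
([-1.25,-.11,-.27,2.3,1.28,1.31,-1.1],[.3812,.34,.3009],[.215,.791,.147,.553]),
([-.27,-.37,-1.04,2.4,1.17,.92,-1.41],[.3916,.2945,.2872],[.353,.743,.265,.503]),
([.38,-.5,-1.46,2.41,1.19,.61,-1.52],[.4378,.2676,.2243],[.375,.745,.238,.498])]
ax=['z','y','z','y','z','y','z']
def rots(q,s,o1,o7):
    a=np.array(q)*s;a[0]+=o1;a[6]+=o7
    M=np.eye(3);out=[]
    for c,t in zip(ax,a): M=M@R.from_euler(c,t).as_matrix();out.append(M)
    return out
best=[]
for s in itertools.product([1,-1],repeat=4):
    s=np.array([s[0],1,s[1],1,s[2],1,s[3]])
    for o1 in np.arange(4)*np.pi/2:
      for o7 in np.arange(4)*np.pi/2:
        e=[ (R.from_matrix(rots(q,s,o1,o7)[-1]).inv()*R.from_quat(o)).magnitude() for q,p,o in D]
        best.append((max(e),tuple(s),o1,o7))
best.sort();print(best[:3])
_,s,o1,o7=best[0];s=np.array(s)
def pos(l,q):
    M=rots(q,s,o1,o7);d1,d3,a3,d5,a4,a6,d7=l
    return np.array([0,0,d1])+M[2]@[a3,0,d3]+M[3]@[a4,0,0]+M[4]@[0,0,d5]+M[5]@[a6,0,0]+M[6]@[0,0,d7]
f=least_squares(lambda l:np.concatenate([pos(l,q)-p for q,p,o in D]),[.3,.4,0,.4,0,0,.25])
print(f.x.round(3),np.abs(f.fun).max())
E
python3 fit.py
```

```text
[(0.009579160452186975, (np.int64(-1), np.int64(1), np.int64(-1), np.int64(1), np.int64(-1), np.int64(1), np.int64(-1)), np.float64(0.0), np.float64(1.5707963267948966)), (1.200333625706032, (np.int64(1), np.int64(1), np.int64(1), np.int64(1), np.int64(1), np.int64(1), np.int64(-1)), np.float64(0.0), np.float64(4.71238898038469)), (1.3509752378132611, (np.int64(-1), np.int64(1), np.int64(-1), np.int64(1), np.int64(1), np.int64(1), np.int64(1)), np.float64(4.71238898038469), np.float64(0.0))]
[ 0.336  0.454 -0.041  0.477  0.04  -0.06   0.403] 0.044735153667624095
```

```bash
cat >> fit.py <<'E'
def pos(l,q):
    M=rots(q,s,o1,o7)
    return np.array([0,0,l[0]])+M[0]@[l[11],l[12],0]+M[2]@l[1:4]+M[4]@l[4:7]+M[5]@l[7:10]+M[6]@[0,0,l[10]]
for w in(.03,.01,.003):
    f=least_squares(lambda l:np.concatenate([pos(l,q)-p for q,p,o in D]+[w*l[[1,2,4,5,7,8,9,11,12]]]),[.3,0,0,.4,0,0,.4,0,0,0,.25,0,0])
    print(f.x.round(3),np.abs(f.fun[:15]).max())
L=f.x
E
python3 fit.py|tail -6
```

```text
[ 0.268  0.021 -0.023  0.436 -0.012  0.005  0.486  0.011  0.005  0.
  0.347 -0.004 -0.033] 0.0025453641854145115
[ 0.268  0.023 -0.023  0.435 -0.013  0.005  0.486  0.012  0.005  0.
  0.347 -0.004 -0.033] 0.002589498458319628
[ 0.268  0.023 -0.023  0.435 -0.013  0.005  0.486  0.012  0.005  0.
  0.347 -0.004 -0.033] 0.002594857891886737
```

```bash
cat > ik.py <<'E'
from fit import *
lo=np.array([-2.6,-.5,-1.47,.16,-1.27,.06,-2.6]);hi=np.array([2.6,2.12,1.34,2.42,4.41,2.06,2.6])
def tool(al,ph,yaw=0):   # al below horizontal, roll ph, deg
    return R.from_euler('z',yaw,degrees=True)*R.from_euler('y',-(90-al),degrees=True)*R.from_quat([0,1,0,0])*R.from_euler('z',ph,degrees=True)
def ik(p,Rt,q0):
    g=lambda q:np.r_[20*(pos(L,q)-p),4*(R.from_matrix(rots(q,s,o1,o7)[-1]).inv()*Rt).as_rotvec(),.01*(q-q0)]
    f=least_squares(g,np.clip(q0,lo+.01,hi-.01),bounds=(lo,hi));q=f.x
    return q,np.linalg.norm(f.fun[:6]),np.min(np.minimum(q-lo,hi-q))
if __name__=='__main__':
    T=tool(50,0);print(T.as_matrix().round(2)); print(tool(50,60).as_matrix()[:,1].round(2))
    for al in(35,42,50,57):
      for yaw in (-20,-10,0,15):
        q=np.array(D[1][0]);o=[]
        for p,ph in [((.45,.32,.22),0),((.51,.32,.21),0),((.51,.25,.2),0),((.52,.2,.18),20),((.52,.15,.13),50),((.53,.12,.1),85),((.51,.12,.07),85),((.44,.12,.07),85)]:
            q,e,m=ik(np.array(p),tool(al,ph,yaw),q);o.append((round(float(e),3),round(float(m),2)))
        print(al,yaw,o,q.round(2))
E
python3 ik.py|tail -25
```

```text
0.347 -0.004 -0.033] 0.0025453641854145115
[ 0.268  0.023 -0.023  0.435 -0.013  0.005  0.486  0.012  0.005  0.
  0.347 -0.004 -0.033] 0.002589498458319628
[ 0.268  0.023 -0.023  0.435 -0.013  0.005  0.486  0.012  0.005  0.
  0.347 -0.004 -0.033] 0.002594857891886737
[[-0.77  0.    0.64]
 [ 0.    1.    0.  ]
 [-0.64  0.   -0.77]]
[0.66 0.5  0.56]
35 -20 [(0.0, 0.36), (0.0, 0.41), (0.0, 0.26), (0.0, 0.16), (0.0, 0.05), (0.0, 0.0), (0.0, 0.0), (0.22, 0.0)] [ 0.39  0.99 -1.47  2.42  1.89  1.8  -2.29]
35 -10 [(0.0, 0.24), (0.0, 0.3), (0.0, 0.15), (0.0, 0.06), (0.001, 0.0), (0.001, 0.0), (0.157, 0.0), (0.702, 0.0)] [ 0.42  0.91 -1.47  2.42  1.87  1.68 -2.18]
35 0 [(0.0, 0.13), (0.0, 0.19), (0.0, 0.05), (0.0, 0.0), (0.233, 0.0), (0.347, 0.0), (0.559, 0.0), (1.158, 0.0)] [ 0.5   0.67 -1.47  2.42  1.74  1.36 -2.03]
35 15 [(0.0, 0.0), (0.0, 0.07), (0.001, 0.0), (0.195, 0.0), (0.583, 0.0), (0.632, 0.0), (0.871, 0.0), (1.659, 0.0)] [ 0.81 -0.09 -1.33  2.42  0.98  0.27 -1.17]
42 -20 [(0.0, 0.39), (0.0, 0.45), (0.0, 0.3), (0.0, 0.21), (0.0, 0.09), (0.0, 0.04), (0.0, 0.0), (0.141, 0.0)] [ 0.5   0.5
[... 1040 characters left out ...]
001, 0.0), (0.107, 0.0), (0.84, 0.0)] [ 0.78 -0.2  -1.12  2.42 -0.29  0.3   0.21]
57 -20 [(0.0, 0.47), (0.0, 0.55), (0.0, 0.41), (0.0, 0.32), (0.0, 0.21), (0.0, 0.17), (0.0, 0.11), (0.0, 0.0)] [-0.51 -0.06 -0.24  2.42  0.85  0.68 -1.66]
57 -10 [(0.0, 0.4), (0.0, 0.47), (0.0, 0.34), (0.0, 0.26), (0.0, 0.15), (0.0, 0.11), (0.0, 0.05), (0.034, 0.0)] [ 0.63 -0.17 -1.21  2.42  0.58  0.43 -1.18]
57 0 [(0.0, 0.33), (0.0, 0.4), (0.0, 0.28), (0.0, 0.21), (0.0, 0.1), (0.0, 0.07), (0.0, 0.01), (0.246, 0.0)] [ 0.65 -0.19 -1.14  2.42  0.3   0.36 -0.69]
57 15 [(0.0, 0.25), (0.0, 0.32), (0.0, 0.21), (0.0, 0.15), (0.0, 0.06), (0.0, 0.04), (0.0, 0.0), (0.421, 0.0)] [ 0.85 -0.23 -1.15  2.42 -0.47  0.36  0.41]
```

```bash
cat > ik2.py <<'E'
from ik import *
def tx(b,yaw=1.8): return R.from_euler('z',yaw,degrees=True)*R.from_euler('x',b,degrees=True)*R.from_quat([0,1,0,0])
if __name__=='__main__':
    print(tx(40,0).as_matrix().round(2))
    q=np.array(D[0][0])
    for p,b in [((.54,.33,.32),0),((.54,.32,.23),0),((.54,.26,.24),0),((.54,.2,.22),20),((.54,.15,.16),40),((.54,.12,.09),55),((.54,.12,.09),70),((.54,.10,.07),55),((.54,.05,.07),55),((.54,.05,.07),70)]:
        q,e,m=ik(np.array(p),tx(b),q);print(p,b,round(float(e),3),round(float(m),2),q.round(2))
E
python3 ik2.py|tail -13
```

```text
[[-1.    0.    0.  ]
 [ 0.    0.77  0.64]
 [ 0.    0.64 -0.77]]
(0.54, 0.33, 0.32) 0 0.0 0.53 [-0.73  0.32  0.14  1.3  -0.04  1.53  1.01]
(0.54, 0.32, 0.23) 0 0.0 0.72 [-0.71  0.33  0.13  1.47 -0.04  1.34  1.02]
(0.54, 0.26, 0.24) 0 0.0 0.72 [-0.66  0.26  0.15  1.54 -0.04  1.34  1.11]
(0.54, 0.2, 0.22) 20 0.0 0.67 [-0.44  0.17  0.22  1.75 -0.41  1.19  1.53]
(0.54, 0.15, 0.16) 40 0.0 0.44 [-0.17  0.3   0.23  1.88 -0.83  1.2   2.06]
(0.54, 0.12, 0.09) 55 0.0 0.18 [ 0.04  0.54  0.17  1.87 -1.07  1.31  2.42]
(0.54, 0.12, 0.09) 70 0.0 0.03 [ 0.16  0.71  0.1   1.82 -1.19  1.49  2.57]
(0.54, 0.1, 0.07) 55 0.0 0.14 [ 0.08  0.59  0.17  1.86 -1.06  1.32  2.46]
(0.54, 0.05, 0.07) 55 0.0 0.11 [ 0.13  0.62  0.21  1.81 -1.02  1.39  2.49]
(0.54, 0.05, 0.07) 70 0.0 0.0 [ 0.26  0.79  0.13  1.73 -1.12  1.56  2.6 ]
```

```bash
python3 - <<'E'
from ik2 import *
from workcell import manip
o=manip.get_obs();r=(tx(0)*R.from_quat(o['ee_rot']).inv()).as_rotvec(degrees=True);print(r,np.linalg.norm(r),r/10)
q=np.array(o['joint_pos'])
for t in np.linspace(0,1,9):
    p=o['position']*(1-t)+np.array([.42,.33,.42])*t
    q,e,m=ik(p,R.from_rotvec(r*t,degrees=True)*R.from_quat(o['ee_rot']),q);print(p.round(3),round(e,3),round(m,2),q.round(2))
E
```

```text
[(0.009579160452186975, (np.int64(-1), np.int64(1), np.int64(-1), np.int64(1), np.int64(-1), np.int64(1), np.int64(-1)), np.float64(0.0), np.float64(1.5707963267948966)), (1.200333625706032, (np.int64(1), np.int64(1), np.int64(1), np.int64(1), np.int64(1), np.int64(1), np.int64(-1)), np.float64(0.0), np.float64(4.71238898038469)), (1.3509752378132611, (np.int64(-1), np.int64(1), np.int64(-1), np.int64(1), np.int64(1), np.int64(1), np.int64(1)), np.float64(4.71238898038469), np.float64(0.0))]
[ 0.336  0.454 -0.041  0.477  0.04  -0.06   0.403] 0.044735153667624095
[ 0.268  0.021 -0.023  0.436 -0.012  0.005  0.486  0.011  0.005  0.
  0.347 -0.004 -0.033] 0.0025453641854145115
[ 0.268  0.023 -0.023  0.435 -0.013  0.005  0.486  0.012  0.005  0.
  0.347 -0.004 -0.033] 0.002589498458319628
[ 0.268  0.023 -0.023  0.435 -0.013  0.005  0.486  0.012  0.005  0.
  0.347 -0.004 -0.033] 0.002594857891886737
[-30.84223262  62.12693121  48.58083629] 84.68232725414266 [-3.08422326  6.21269312  4.85808363]
[0.438 0.268 0.224] 0.0 0.01 [ 0.37 -0.49 -1.45  2.41  1.18  0.62 -1.51]
[0.436 0.275 0.249] 0.0 0.05 [ 0.04 -0.44 -1.06  2.37  0.92  0.58 -0.99]
[0.433 0.283 0.273] 0.0 0.08 [-0.2  -0.42 -0.74  2.29  0.64  0.63 -0.49]
[0.431 0.291 0.298] 0.0 0.12 [-0.35 -0.38 -0.53  2.18  0.41  0.75 -0.09]
[0.429 0.299 0.322] 0.0 0.18 [-0.42 -0.32 -0.41  2.05  0.25  0.9   0.22]
[0.427 0.307 0.347] 0.0 0.26 [-0.45 -0.24 -0.34  1.89  0.15  1.08  0.44]
[0.424 0.314 0.371] 0.0 0.37 [-0.46 -0.13 -0.31  1.71  0.09  1.27  0.6 ]
[0.422 0.322 0.396] 0.0 0.49 [-0.47 -0.01 -0.29  1.53  0.05  1.48  0.73]
[0.42 0.33 0.42] 0.0 0.37 [-0.49  0.13 -0.29  1.33  0.04  1.69  0.83]
```

```bash
python3 -m crank '[[[8.5,-0.5,0.5,1.6,-2.6,5.2,4.05],[8.5,-0.5,0.5,1.6,-2.6,5.2,4.05],[8.5,-0.5,0.5,1.6,-2.6,5.2,4.05],[8.5,-0.5,0.5,1.6,-2.6,5.2,4.05],[8.5,0,0.5,1.6,-2.6,5.2,4.05],[8.5,0,0.5,1.6,-2.6,5.2,4.05],[8.5,0,0.5,1.6,-2.6,5.2,4.05],[8.5,0,0.5,1.6,-2.6,5.2,4.05],[8.5,0,0.5,1.6,-2.6,5.2,4.05],[8.5,0,0.5,1.6,-2.6,5.2,4.05],[8.5,0,0.5,1.6,-2.6,5.2,4.05],[8.5,0,0.5,1.6,-2.6,5.2,4.05],[8.5,0,0,0,0,0,0]]]'
python3 - <<'E' | tail -3
from h import *;st()
from ik2 import *
o=manip.get_obs();print((tx(0)*R.from_quat(o['ee_rot']).inv()).as_rotvec(degrees=True))
E
```

```text
clock: 4.97
position: [0.4223, 0.3242, 0.4063]
ee_rot: [0.012, 0.999, 0.014, 0.041]
ft_force: [-0.5, 0.4, -0.5]
grip_width: 0.997
grasp_force: 0.0
[ 0.268  0.023 -0.023  0.435 -0.013  0.005  0.486  0.012  0.005  0.
  0.347 -0.004 -0.033] 0.002594857891886737
[-1.67136668  4.6266685   3.22994903]
```

```bash
python3 -m crank '[[[8.5,4,-0.4,-2,-1.7,4.6,3.2],[8.5,4,-0.4,-2,0,0,0],[8.5,4,-0.4,-2,0,0,0],[8.5,0,0,-3,0,0,0],[8.5,0,0,-2,0,0,0],[8.5,0,0,0,0,0,0]]]'
python3 - <<'E' | tail -3
from h import *;st()
p,d=eyes.camera('side');cv2.imwrite('pics/side1.png',p[60:260,150:350][...,::-1].repeat(3,0).repeat(3,1))
from ik2 import *
o=manip.get_obs();print((tx(0)*R.from_quat(o['ee_rot']).inv()).as_rotvec(degrees=True))
E
```

```text
clock: 5.72
position: [0.5406, 0.3106, 0.2948]
ee_rot: [-0.014, 1.0, -0.001, 0.001]
ft_force: [-0.1, 0.2, 0.1]
grip_width: 0.992
grasp_force: 0.0
[ 0.268  0.023 -0.023  0.435 -0.013  0.005  0.486  0.012  0.005  0.
  0.347 -0.004 -0.033] 0.002594857891886737
[0.02599851 0.17780087 0.22860064]
```

View pics/side1.png

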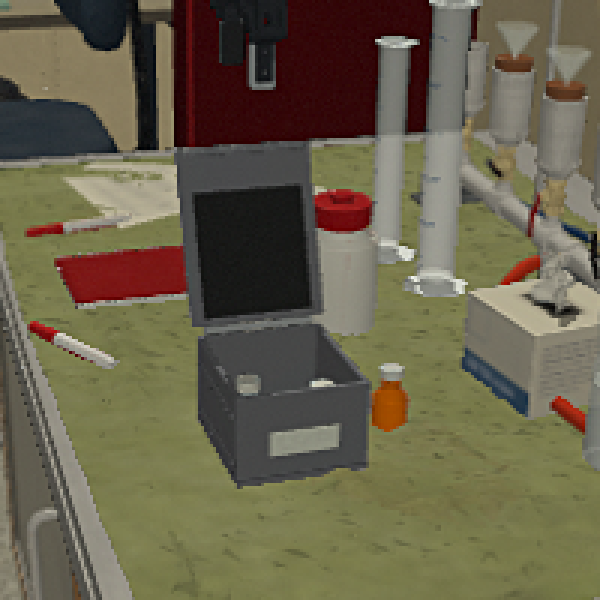

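The picture shows the gripper above the lid. The pale inner pad tip is at about (262,75) in front of the lid, and the other finger is behind it at (232,50). The lid is untouched. I narrow the straddle to 5 cm and descend over the lip.

```bash
python3 -m crank '[[[5,0.1,0.2,0,0,0,0],[5,0,0,0,0,0,0],[5,0,0,0,0,0,0],[5,0,0,0,0,0,0],[5,0,0,-2.5,0,0,0],[5,0,0,-2.5,0,0,0],[5,0,0,-2.5,0,0,0],[5,0,0,-1,0,0,0],[5,0,0,0,0,0,0]]]'
python3 - <<'E'
from h import *;st()
p,d=eyes.camera('side');cv2.imwrite('pics/side2.png',p[60:210,170:320][...,::-1].repeat(4,0).repeat(4,1))
E
```

```text
clock: 6.9
position: [0.5434, 0.3118, 0.2118]
ee_rot: [-0.012, 1.0, 0.0, 0.002]
ft_force: [-0.5, -1.0, -0.0]
grip_width: 0.586
grasp_force: 0.0
6.9 p [0.5434 0.3118 0.2118] d [ 0.003  0.    -1.   ] y [-0.025  1.     0.   ] q [-0.48  0.35 -0.15  1.48  0.05  1.31  0.96] F [-0.5 -1.  -0. ] w 0.59
```

View pics/side2.png

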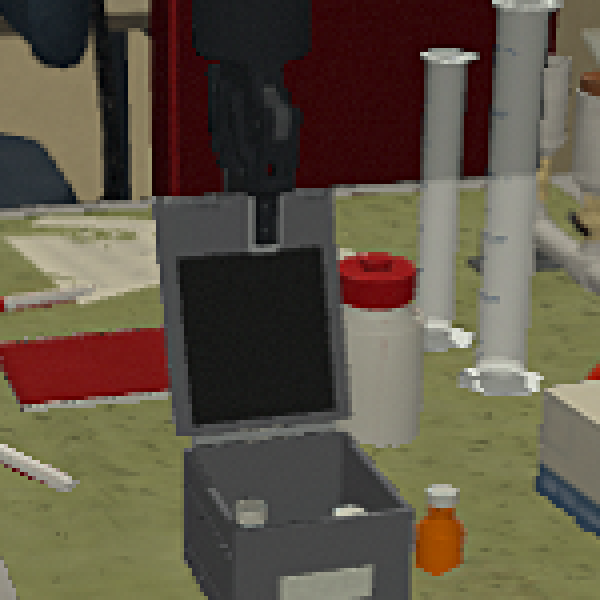

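The inner finger (265,220) is in front of the inner face with its tip below the lip, and the other finger is behind the cover. Next I push slowly past upright, then hold so the lid falls onto the inner finger.

```bash
python3 -m crank '[[[5,0,-1,0,0,0,0],[5,0,-1,0,0,0,0],[5,0,-1,0,0,0,0],[5,0,-1,0,0,0,0],[5,0,-1,0,0,0,0],[5,0,-1,0,0,0,0],[5,0,-1,0,0,0,0],[5,0,-0.8,0,0,0,0],[5,0,0,0,0,0,0],[5,0,0,0,0,0,0],[5,0,0,0,0,0,0],[5,0,0,0,0,0,0],[5,0,0,0,0,0,0],[5,0,0,0,0,0,0],[5,0,0,0,0,0,0]]]'
python3 - <<'E'
from h import *;st()
p,d=eyes.camera('side');cv2.imwrite('pics/side3.png',p[60:210,170:320][...,::-1].repeat(4,0).repeat(4,1))
S=cloud('side',d)[90:170,200:270];S=S[np.isfinite(S).all(-1)]
for x in(.49,.50,.59):
    P=S[(abs(S[:,0]-x)<.006)&(S[:,2]>.11)&(S[:,1]>.1)&(S[:,1]<.33)]
    if len(P): print(x,len(P),'ang',np.median(np.arctan2(P[:,2]-.0935,.2635-P[:,1])).round(3),P[:,2].max().round(3))
E
```

```text
clock: 8.82
position: [0.5435, 0.234, 0.2119]
ee_rot: [-0.013, 1.0, 0.0, 0.002]
ft_force: [-1.0, -0.5, -0.7]
grip_width: 0.586
grasp_force: 0.2
8.82 p [0.5435 0.234  0.2119] d [ 0.004  0.001 -1.   ] y [-0.025  1.     0.   ] q [-0.39  0.27 -0.12  1.58  0.03  1.29  1.09] F [-1.  -0.5 -0.7] w 0.59
0.49 222 ang 1.207 0.247
0.5 216 ang 1.189 0.247
0.59 181 ang 1.22 0.247
```

View pics/side3.png

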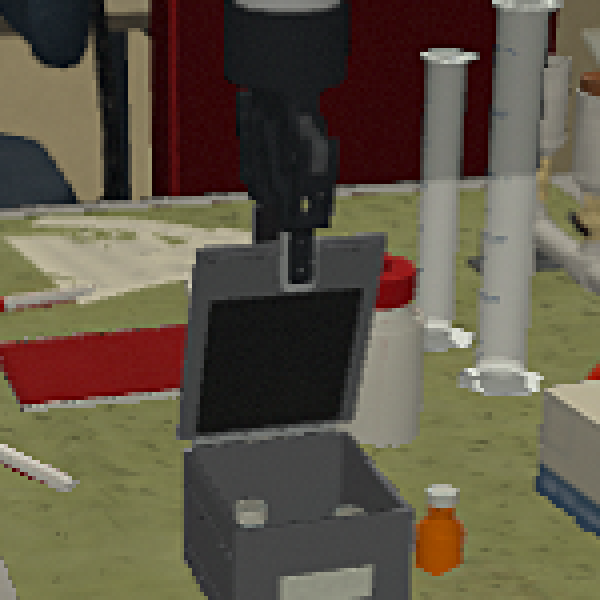

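The lid has tipped past upright and rests on the inner finger (298,260). The side depth puts it at about 1.2 rad. Next I work out the lowering arc, with the hand turning as the lid goes down.

```bash
python3 - <<'E' | tail -24
from ik2 import *
from workcell import manip
o=manip.get_obs();q=np.array(o['joint_pos'])
def tcp(t,b,s,h=.025):
    E=np.array([.2635-.16*np.cos(t)-.003*np.sin(t),.0935+.16*np.sin(t)-.003*np.cos(t)])
    return E+h*np.array([np.cos(b),np.sin(b)])+s*np.array([np.sin(b),-np.cos(b)])
prev=None
for k in range(21):
    f=k/20;t=1.24*(1-f);b=np.radians(55)*f;s=.032-.008*f
    p=tcp(t,b,s)
    if prev is not None:
        q,e,m=ik(np.array([.5435+.031*(.234-p[0]),*p]),tx(np.degrees(b)),q)
        print(k,'th',round(t,2),'d cm',((p-prev)*100).round(2),'p',p.round(3),'ik',round(e,3),round(m,2))
    prev=p
E
```

```text
[ 0.268  0.023 -0.023  0.435 -0.013  0.005  0.486  0.012  0.005  0.
  0.347 -0.004 -0.033] 0.002589498458319628
[ 0.268  0.023 -0.023  0.435 -0.013  0.005  0.486  0.012  0.005  0.
  0.347 -0.004 -0.033] 0.002594857891886737
1 th 1.18 d cm [-0.77 -0.2 ] p [0.226 0.21 ] ik 0.0 0.76
2 th 1.12 d cm [-0.76 -0.25] p [0.218 0.207] ik 0.0 0.74
3 th 1.05 d cm [-0.74 -0.3 ] p [0.211 0.204] ik 0.0 0.73
4 th 0.99 d cm [-0.72 -0.35] p [0.204 0.201] ik 0.0 0.72
5 th 0.93 d cm [-0.7 -0.4] p [0.197 0.197] ik 0.0 0.71
6 th 0.87 d cm [-0.67 -0.44] p [0.19  0.192] ik 0.0 0.69
7 th 0.81 d cm [-0.64 -0.48] p [0.184 0.188] ik 0.0 0.67
8 th 0.74 d cm [-0.61 -0.52] p [0.178 0.182] ik 0.0 0.65
9 th 0.68 d cm [-0.57 -0.56] p [0.172 0.177] ik 0.0 0.63
10 th 0.62 d cm [-0.54 -0.6 ] p [0.167 0.171] ik 0.0 0.62
11 th 0.56 d cm [-0.5  -0.63] p [0.162 0.164] ik 0.0 0.6
12 th 0.5 d cm [-0.45 -0.66] p [0.157 0.158] ik 0.0 0.59
13 th 0.43 d cm [-0.41 -0.69] p [0.153 0.151] ik 0.0 0.58
14 th 0.37 d cm [-0.37 -0.72] p [0.149 0.144] ik 0.0 0.55
15 th 0.31 d cm [-0.32 -0.74] p [0.146 0.136] ik 0.0 0.5
16 th 0.25 d cm [-0.27 -0.76] p [0.143 0.129] ik 0.0 0.46
17 th 0.19 d cm [-0.22 -0.77] p [0.141 0.121] ik 0.0 0.42
18 th 0.12 d cm [-0.17 -0.79] p [0.139 0.113] ik 0.0 0.38
19 th 0.06 d cm [-0.12 -0.8 ] p [0.138 0.105] ik 0.0 0.33
20 th 0.0 d cm [-0.07 -0.8 ] p [0.137 0.097] ik 0.0 0.28
```

```bash
python3 -m crank '[[[5,0.02,-0.8,-0.2,2.75,0,0],[5,0.02,-0.75,-0.25,2.75,0,0],[5,0.02,-0.75,-0.3,2.75,0,0],[5,0.02,-0.7,-0.35,2.75,0,0],[5,0.02,-0.7,-0.4,2.75,0,0],[5,0.02,-0.65,-0.45,2.75,0,0],[5,0.02,-0.65,-0.5,2.75,0,0],[5,0.02,-0.6,-0.5,2.75,0,0],[5,0.02,-0.55,-0.55,2.75,0,0],[5,0.02,-0.55,-0.6,2.75,0,0],[5,0.02,-0.5,-0.65,2.75,0,0],[5,0.02,-0.45,-0.65,2.75,0,0],[5,0.02,-0.4,-0.7,2.75,0,0],[5,0.02,-0.4,-0.7,2.75,0,0],[5,0,0,0,0,0,0]]]'
python3 - <<'E'
from h import *;st()
p,d=eyes.camera('side');cv2.imwrite('pics/side4.png',p[80:230,170:320][...,::-1].repeat(4,0).repeat(4,1))
S=cloud('top',eyes.camera('top')[1])[150:230,190:280].reshape(-1,3);S=S[np.isfinite(S).all(-1)]
for x in(.495,.505,.59):
    P=S[(abs(S[:,0]-x)<.005)&(S[:,2]>.09)&(S[:,1]>.1)&(S[:,1]<.24)]
    if len(P): print(x,len(P),np.polyfit(P[:,1],P[:,2],1).round(3),P.min(0).round(3),P.max(0).round(3))
E
```

```text
clock: 10.75
position: [0.5461, 0.148, 0.1427]
ee_rot: [-0.01, 0.944, 0.329, 0.005]
ft_force: [0.0, -2.9, -0.2]
grip_width: 0.586
grasp_force: 1.3
10.75 p [0.5461 0.148  0.1427] d [ 0.004  0.622 -0.783] y [-0.022  0.783  0.622] q [ 0.11  0.32 -0.08  1.84 -0.73  1.13  2.  ] F [ 0.  -2.9 -0.2] w 0.59
0.495 201 [-0.304  0.186] [0.49  0.112 0.09 ] [0.5   0.24  0.154]
0.505 162 [-0.33   0.193] [0.5   0.113 0.108] [0.51  0.238 0.156]
0.59 148 [-0.347  0.197] [0.585 0.117 0.11 ] [0.595 0.239 0.157]
```

View pics/side4.png

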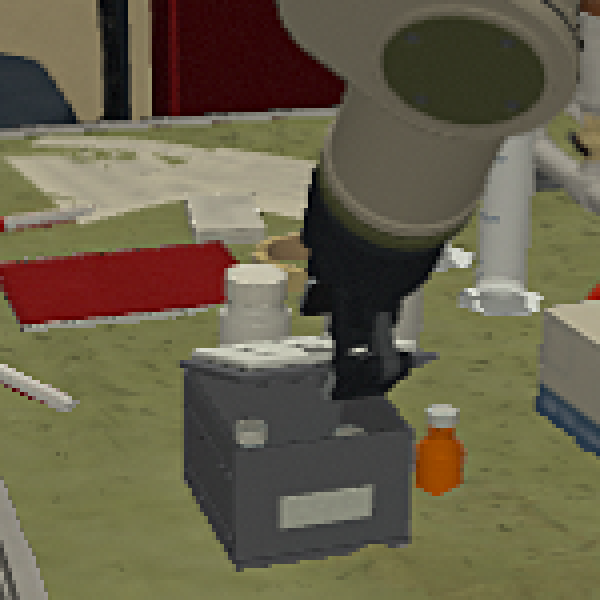

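The lid lies at about 0.34 rad on the inner finger, with the white cover up and the hand on the lip side. I carry on down.

```bash
python3 -m crank '[[[5,0.01,-0.3,-0.7,2.75,0,0],[5,0.01,-0.3,-0.75,2.75,0,0],[5,0.01,-0.25,-0.75,2.75,0,0],[5,0.01,-0.2,-0.7,2.75,0,0],[5,0.01,-0.2,-0.6,2.75,0,0],[5,0,-0.1,-0.6,2.75,0,0],[5,0,0,0,0,0,0]]]'
python3 - <<'E'
from h import *;st()
p,d=eyes.camera('side');cv2.imwrite('pics/side5.png',p[100:250,170:320][...,::-1].repeat(4,0).repeat(4,1))
S=cloud('top',eyes.camera('top')[1])[150:230,190:290].reshape(-1,3);S=S[np.isfinite(S).all(-1)]
for x in(.495,.505,.59):
    P=S[(abs(S[:,0]-x)<.005)&(S[:,2]>.08)&(S[:,1]>.12)&(S[:,1]<.24)]
    if len(P): print(x,len(P),np.polyfit(P[:,1],P[:,2],1).round(3),P.min(0).round(3),P.max(0).round(3))
E
```

```text
clock: 11.72
position: [0.5466, 0.136, 0.1024]
ee_rot: [-0.01, 0.887, 0.462, 0.007]
ft_force: [-1.2, -1.8, -2.5]
grip_width: 0.586
grasp_force: 1.3
11.72 p [0.5466 0.136  0.1024] d [ 0.003  0.819 -0.574] y [-0.024  0.574  0.819] q [ 0.27  0.52 -0.11  1.85 -0.97  1.22  2.33] F [-1.2 -1.8 -2.5] w 0.59
0.495 172 [0.006 0.101] [0.49  0.121 0.091] [0.5   0.24  0.112]
0.505 155 [-0.02   0.109] [0.5   0.122 0.098] [0.51  0.239 0.112]
0.59 153 [-0.019  0.109] [0.585 0.121 0.099] [0.595 0.239 0.111]
```

View pics/side5.png

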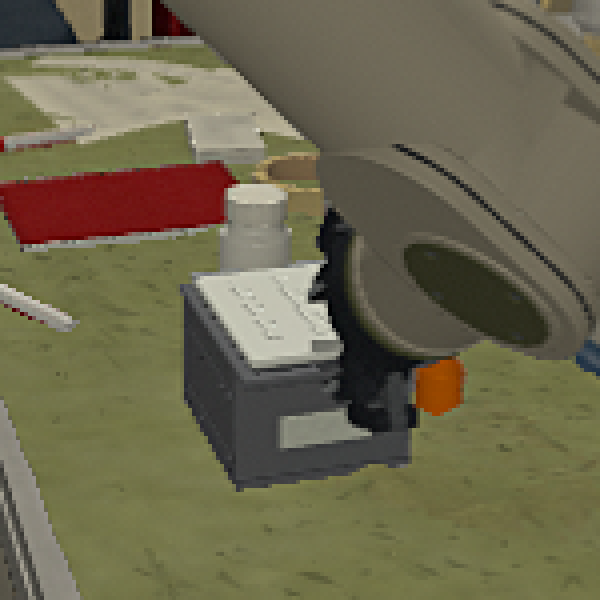

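The lid is within about 0.02 rad of shut and still on the finger. Opening the fingers draws the lower one down and away from the lid, and the upper one further off it.

```bash
python3 -m crank '[[[5.3,0,-0.1,-0.15,0,0,0],[5.6,0,0,0,0,0,0],[6.2,0,0,0,0,0,0],[7,0,0,0,0,0,0],[8,0,0,0,0,0,0],[8.5,0,0,0,0,0,0],[8.5,0,0,0,0,0,0]]]'
python3 -c "from h import *;st()"
```

```text
clock: 12.7
position: [0.5468, 0.135, 0.1014]
ee_rot: [-0.01, 0.887, 0.462, 0.007]
ft_force: [-0.4, 0.6, -0.7]
grip_width: 0.994
grasp_force: 0.0
12.7 p [0.5468 0.135  0.1014] d [ 0.004  0.82  -0.573] y [-0.025  0.573  0.819] q [ 0.27  0.52 -0.11  1.85 -0.97  1.22  2.33] F [-0.4  0.6 -0.7] w 0.99
```

```bash
python3 -m crank '[[[8.5,0,-1.5,0,0,0,0],[8.5,0,-2,0,0,0,0],[8.5,0,-2,0,0,0,0],[8.5,0,-2,0,0,0,0],[8.5,0,-2,3,0,0,0],[8.5,0,-2,3,0,0,0],[8.5,0,-2,3,0,0,0],[8.5,0,0,0,0,0,0]]]'
python3 - <<'E'
from h import *;st()
p,d=eyes.camera('side');cv2.imwrite('pics/side6.png',p[80:280,140:340][...,::-1].repeat(3,0).repeat(3,1))
S=cloud('top',eyes.camera('top')[1])[150:230,190:290].reshape(-1,3);S=S[np.isfinite(S).all(-1)]
for x in(.51,.545,.58):
    P=S[(abs(S[:,0]-x)<.01)&(S[:,2]>.08)&(S[:,1]>.125)&(S[:,1]<.235)]
    if len(P): print(x,len(P),np.polyfit(P[:,1],P[:,2],1).round(3),P.min(0).round(3),P.max(0).round(3))
E
```

```text
clock: 13.7
position: [0.5478, -0.0032, 0.1932]
ee_rot: [-0.01, 0.887, 0.461, 0.01]
ft_force: [-0.1, 0.3, -0.3]
grip_width: 0.995
grasp_force: 0.0
13.7 p [ 0.5478 -0.0032  0.1932] d [ 0.008  0.818 -0.575] y [-0.026  0.575  0.818] q [ 0.41  0.47 -0.01  1.68 -0.85  1.52  2.29] F [-0.1  0.3 -0.3] w 0.99
0.51 286 [-0.002  0.104] [0.5   0.125 0.096] [0.52  0.234 0.11 ]
0.545 280 [-0.007  0.105] [0.535 0.125 0.098] [0.555 0.235 0.111]
0.58 278 [0.006 0.103] [0.57  0.125 0.097] [0.59  0.234 0.112]
```

View pics/side6.png

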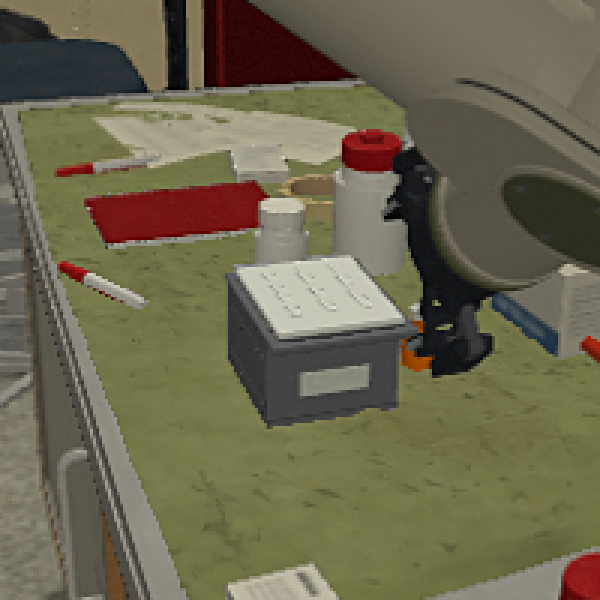

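The lid lies flat and shut: cover top at z 0.104, slope about 0. The hand is clear, and the bottles and pen stand where they were. I hand the job in.

```bash
python3 -c "from workcell import job;print(job.hand_in())"
```

```text
the job is handed in; nothing more can be done
None
```

The lid was tipped past upright, caught on a finger at about 1.2 rad, lowered on that finger until it lay flat and shut, and the job was handed in at about 13.8 s with the hand clear; no verdict was returned, and the vials can't be seen under the shut lid.

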